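# Rinse a tumbler on the spring-loaded glass rinser

### The arm

A 6-joint arm with a two-finger parallel gripper is mounted at the origin on the work surface. World frame = base frame: x ahead of the robot, y to its left, z up, the work surface at z = 0. Lengths are in m, angles in degrees, forces in N, time in s.
With the tool pointing down it reaches from about 0.375 to 0.75 m from the base axis. Payload 9 kg.
Tool frame: the origin (TCP) lies where the fingers leave the gripper's body, on its centre line; the fingertips stand 73 mm ahead of it and the grasp point (between the pads) lies 54 mm ahead of it (robot.tip_reach is the distance from the TCP to the fingertips, in m); z points along the fingers, y is the line along which they close (so a half turn about z gives the same grasp; the last joint's range is limited). The gripper opens to 85 mm and grips with 20 to 120 N. Pads are 22 mm wide; open, the fingers measure 114 mm over their backs; the gripper's body (76 mm by 85 mm) begins 54 mm behind the grasp point. The pads swing forward as they close: fully open they stand 13 mm farther back than shut.
Start: joints at [-79.337, 5.964, 5.575, 89.605, 0, 77.527], TCP at [0.236, -0.552, 0.304] pointing down, gripper open.
Joint ranges: [-171.21, 171.21], [-48.23, 106.86], [-62.78, 66.21], [-105.2, 120.99], [-86.42, 89.51], [-180, 180]. Speed limits (degrees/s): [127.2, 127.2, 147.25, 180, 180, 180].

### API

Orientations are given as [roll, pitch, yaw] about the fixed x, y, z axes, in that order (R = Rz(yaw) Ry(pitch) Rx(roll)).
In Python, from plant import robot gives the robot as it stands. Calls block until the motion is done:
- robot.move_pose(position, orientation): joint-space move of the TCP to a pose.
- robot.line_to(position, vel=0.15, rotation=None, guard=None): straight line of the TCP; rotation=None keeps the orientation; vel is the mean speed in m/s. With guard (N) it stops when the force on the tool has changed by that much, and returns True; else False.
- robot.goto_joints(angles): joint-space move.
- robot.set_gripper(opening): finger opening in m; the grip force is fixed at half the most; returns when the fingers have stopped.
- robot.pause(seconds).
- robot.ik(position, orientation): joint angles nearest the present ones, or None.
- robot.observe(): the state.
- robot.grab_frame(name): name is "scene" or "top" or "wrist"; returns the picture (384x512x3 uint8, blue, green, red); there is no depth.
- robot.get_calibration(name): a dict with "vertical_fov" (degrees; the focal length in pixels is half the picture's height over the tangent of half this angle, whatever the lens; pixels are square), "cx", "cy" (the principal point, pixels), "rvec" (rotation vector, rad) and "tvec" (3), from world to camera coordinates, as OpenCV has them. Camera axes: x right, y down, z forward; pixel columns grow to the right and rows downward; lengths in m; the calibration is good to about 2 mm. The wrist camera is an equidistant fisheye: a pixel r from the principal point sees the ray r / f radians off the axis. A picture is of the moment at which its call begins: read the wrist's pose just before it. get_calibration takes no time and is no camera call; for the wrist camera it gives the pose at the moment of the call.
A pose or a line that the arm cannot do raises robot.IKError and nothing moves.
- robot.job_done(): hands the job in; it is judged then, once.
The state is a dict: "time": time; "q": joint angles; "qvel": joint speeds; "joint_torque": joint torques, N m; "tool_pos": TCP position; "tcp_rot": TCP orientation; "ft_force": force on the tool from outside, world axes, zero at the start; "torque": the same for the moment, N m; "gripper_width": finger opening in m; "gripper_force": force on a finger pad.
Only numpy, scipy, OpenCV 4.12 (cv2) and the standard library are available. Lean on these libraries where they do the work, as an engineer would, in place of code of your own. Each camera call takes 0.05 s, during which the arm holds its last target. There are 200 camera calls.

### The job

Rinse the green tumbler on the counter's glass rinser: lift it off the bar mat, keep it upside down, set its rim centrally on the black star and press straight down until the star is fully down, firmly but without ramming it, because it is glass. Keep it pressed for a slow count of three and finish like that, still gripping the tumbler and holding the star down; leave the other glasses and barware where they stand.

Things in the scene. Friction and masses are not known exactly. Their poses are not given: they have to be found in the camera images.
- green_tumbler: green glass tumbler standing upside down (closed base upwards) on the bar mat, one of three in a row, any of the three places. Round, 100 mm tall, 66 mm outside at the rim (below) tapering to 62 mm at the base (on top), wall 3.5 mm, about 0.2 to 0.35 kg. Origin at the centre of the rim plane (its underside as it stands), z up through the closed base, so the top is at z = +100 mm
- mat: black ribbed rubber bar mat fixed on the counter, 150 (x) by 300 (y) by 8 mm; the three tumblers stand in a row along its y axis, 105 mm apart, centre one at its middle. Origin at the centre of its underside
- rinser: glass rinser, screwed to the counter: a steel drip tray 150 mm (x) wide, from y = -205 to +75 mm, rim 20 mm high, with a shallow steel bowl and the black star at its origin and a slotted grille (top 18 mm high) over the rest, towards -y. Origin on the counter under the star's centre, z up
- star_seat (a point): centre of the star, at the level of the flat top of its six arms where the rim sits: 38 mm above the counter when up, 26 mm when fully down (it moves with the star). The arms are 7 mm wide and reach 50 mm from the centre; a domed hub 30 mm across stands 8 mm higher in the middle and goes inside the glass. z up
- star (a joint): how far the star is pressed down: 0 m up, 0.012 m fully down on its stop. The spring pushes up with 3 N at the top and 9 N when fully down, and lifts the star again when let go
- amber_tumbler: amber glass tumbler, same shape and size as the green one, upside down on the mat; not to be disturbed
- clear_tumbler: clear glass tumbler, same shape and size as the green one, upside down on the mat; not to be disturbed
- jigger: brass double-cone spirit measure, 42 mm wide, 75 mm tall, standing on the grille of the rinser's drip tray about 145 mm from the star; origin at the centre of its underside; not to be disturbed
- shaker: steel cocktail shaker, 86 mm wide, 192 mm tall, standing on the counter beyond the mat and the rinser; origin at the centre of its underside; not to be disturbed
- bitters: small amber bottle with paper label and yellow cap, 48 mm wide, 135 mm tall, standing on the counter; origin at the centre of its underside; not to be disturbed
- ice_bucket: lidded steel ice bucket, 154 mm wide, 186 mm tall, on the counter to the right; origin at the centre of its underside; not to be disturbed
- bar_spoon: steel spoon 240 mm long lying on the counter beyond the rinser; not to be disturbed

How it is judged:
By the outcome, as a careful person would: the job done as asked, in the order asked, and still so for the second after the job is handed in, while the arm keeps its last pose, push and grip.
It also fails if it takes over 42 s, if anything falls off the work surface, if the arm or the gripper's body presses on something with over 40 N, if the wrist force passes 120 N, or if a joint passes its speed limit or range.

## Working session

There is one attempt and no reset: what is moved stays moved. The work goes in short steps, each a Python script; the robot and the scene stay as the last script left them, time stands still between calls to the robot, and variables do not carry over. Pictures are saved under pics/ and viewed, at most 10 in all, crops included, and the job is handed in when it is done.

```bash
mkdir -p pics
python3 - <<'E'
from plant import robot
import cv2
for n in("scene","top"):
    cv2.imwrite(f"pics/{n}0.png",cv2.resize(robot.grab_frame(n),(800,600),interpolation=cv2.INTER_CUBIC)); print(n,robot.get_calibration(n))
o=robot.observe();print(o["time"],o["tcp_rot"],robot.tip_reach,o["ft_force"])
E
```

```text
scene {'vertical_fov': 48.58691093309366, 'cx': 256.11923514104456, 'cy': 195.8328827158718, 'rvec': array([ 2.28973464,  0.97313198, -0.36636479]), 'tvec': array([-0.35461137, -0.36217893,  1.82889599])}
top {'vertical_fov': 56.539090847918324, 'cx': 255.56046682027556, 'cy': 188.77443492067994, 'rvec': array([ 2.00298132, -2.21292975,  0.23146614]), 'tvec': array([-0.05324957,  0.61391742,  0.9733453 ])}
0.1 [-1.79930609e+02 -1.28022816e-02  2.31352053e+01] 0.0726 [ 0.09960912 -0.56967668  0.5764667 ]
```

View pics/scene0.png

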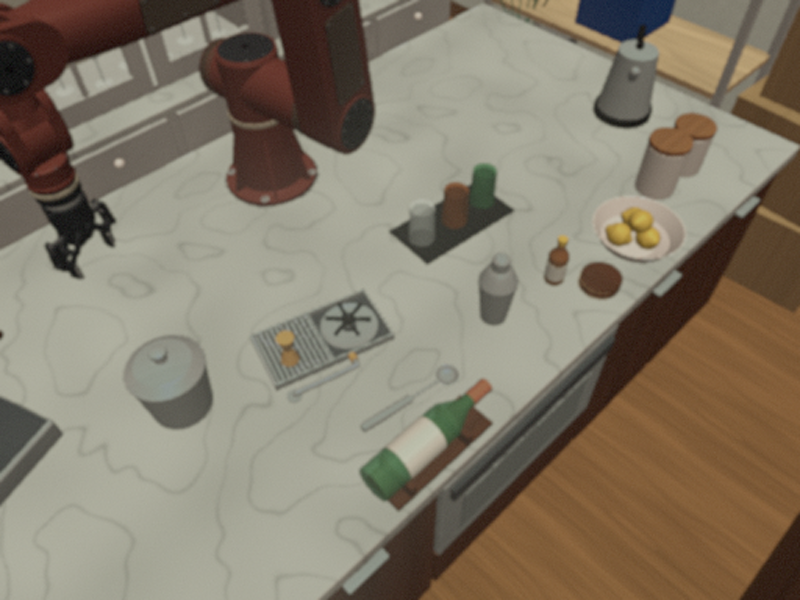

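View pics/top0.png

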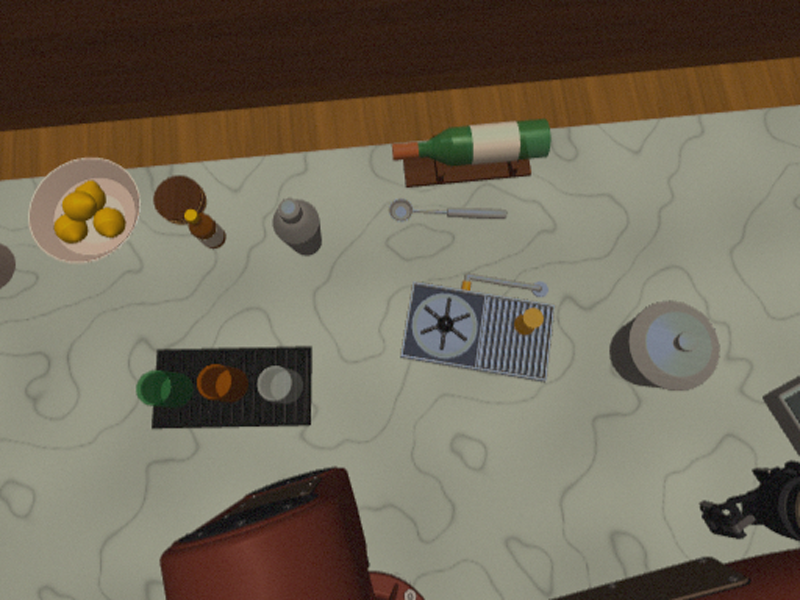

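The top view (800x600) shows the green tumbler at the left end of the mat, its base at about (153,388), with amber (215,380) and clear (280,383) beside it. The star is at (445,324), with the grille and jigger to its right. The scene view shows green at (483,187) and the star at (349,319).

```bash
cat > vis.py <<'E'
import numpy as np,cv2
from scipy.optimize import least_squares
def cam(c,h=384):
    f=h/2/np.tan(np.radians(c["vertical_fov"]/2)); return np.array([[f,0,c["cx"]],[0,f,c["cy"]],[0,0,1.]]),c["rvec"],c["tvec"]
def proj(P,c):
    K,r,t=cam(c); return cv2.projectPoints(np.float64(P).reshape(-1,1,3),r,t,K,None)[0].reshape(-1,2)
def back(uv,z,c):
    K,r,t=cam(c);R=cv2.Rodrigues(r)[0];d=R.T@np.linalg.solve(K,[*uv,1]);o=-R.T@t;return o+d*(z-o[2])/d[2]
def green(img,lo=(45,90,30),hi=(85,255,255)):
    return cv2.inRange(cv2.cvtColor(img,cv2.COLOR_BGR2HSV),lo,hi)
def blob(m,uv):
    n,l,s,c=cv2.connectedComponentsWithStats(m)
    i=1+np.argmin(np.linalg.norm(c[1:]-uv,axis=1)+1e3*(s[1:,4]<50)); return l==i,s[i],c[i]
a=np.linspace(0,2*np.pi,60)
def tumb(x,y,z=.008):
    return np.vstack([np.c_[x+r*np.cos(a),y+r*np.sin(a),0*a+h] for r,h in((.033,z),(.031,z+.1))])
def sil(P,c):
    h=cv2.convexHull(proj(P,c).astype(np.float32)); m=cv2.moments(h); return np.array([m["m10"],m["m01"]])/m["m00"],m["m00"]
E
python3 - <<'E'
from plant import robot
from vis import *
obs=[]
C={n:robot.get_calibration(n) for n in("scene","top")}
for n,u in(("scene",(483,187)),("top",(160,388))):
    im=robot.grab_frame(n); m,s,c=blob(green(im),np.array(u)/1.5625); print(n,s,c); obs.append((C[n],c))
f=lambda p:np.concatenate([sil(tumb(*p),k)[0]-c for k,c in obs])
r=least_squares(f,[.45,.2]); print("green",r.x,r.fun,[sil(tumb(*r.x),k)[1] for k,_ in obs])
for k,c in obs: print(least_squares(lambda p:sil(tumb(*p),k)[0]-c,[.45,.2]).x)
t=C["top"]
for z,uv in((.046,(445,324)),(.02,(416,284)),(.02,(553,305)),(.02,(546,380)),(.02,(402,357)),(.008,(158,350)),(.008,(311,347)),(.008,(310,425)),(.008,(153,428)),(.108,(277,383)),(.192,(290,210)),(.186,(683,342)),(.093,(532,318))):
    print(uv,back(np.array(uv)/1.5625,z,t).round(4))
print("star scene",back(np.array((349,319))/1.5625,.046,C["scene"]))
im=cv2.vconcat([cv2.resize(robot.grab_frame("top")[170:290,75:235],(640,480)[:2],interpolation=cv2.INTER_CUBIC)])
cv2.imwrite("pics/top1.png",cv2.resize(robot.grab_frame("top")[170:260,250:370],(800,600),interpolation=cv2.INTER_CUBIC))
E
```

```text
scene [286 263   1   1   1] [286. 263.]
top [ 88 237  36  24 650] [104.69692308 248.46153846]
green [0.57721139 0.23668293] [  26.54657592 -121.83364519   31.01434959  -37.93062905] [484.0392992772395, 662.6016044247663]
[ 0.87462758 -0.21947317]
[0.47750321 0.32702262]
(445, 324) [ 0.5458 -0.1941  0.046 ]
(416, 284) [ 0.6341 -0.1493  0.02  ]
(553, 305) [ 0.566  -0.4087  0.02  ]
(546, 380) [ 0.425  -0.3731  0.02  ]
(402, 357) [ 0.4949 -0.1079  0.02  ]
(158, 350) [0.5564 0.3598 0.008 ]
(311, 347) [0.5328 0.065  0.008 ]
(310, 425) [0.3865 0.0764 0.008 ]
(153, 428) [0.4101 0.3702 0.008 ]
(277, 383) [0.4626 0.1124 0.108 ]
(290, 210) [0.7428 0.0572 0.192 ]
(683, 342) [ 0.4569 -0.5582  0.186 ]
(532, 318) [ 0.5338 -0.3462  0.093 ]
star scene [ 0.56387669 -0.20096859  0.046     ]
```

View pics/top1.png

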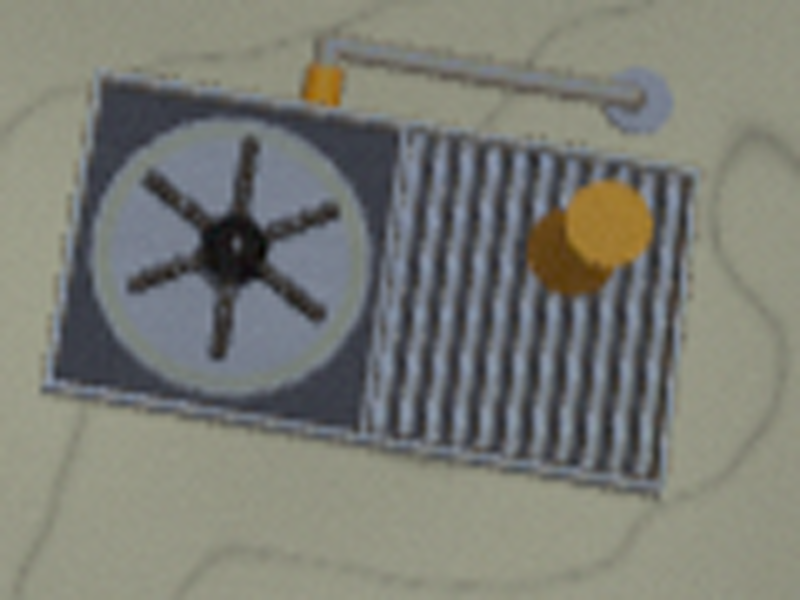

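The crop shows the star arms' centre at (234,248), the tray corners at (97,72), (697,170), (660,493) and (45,388), and a lever at the far edge. I'll look with the wrist camera over the rinser and then over the green tumbler to settle the positions.

Run:
```python
from plant import robot
from vis import *
import pickle
D=[]
for i,p in enumerate([(.53,-.19,.33),(.475,.28,.33)]):
    sols=[(y,robot.ik(p,[180,0,y])) for y in(85.4,-94.6)]
    print([(y,np.round(s,0) if s is not None else None) for y,s in sols])
    y=min((s for s in sols if s[1] is not None),key=lambda s:abs(s[1][5]))[0]
    robot.move_pose(p,[180,0,y]); robot.pause(.2)
    c=robot.get_calibration("wrist"); im=robot.grab_frame("wrist"); D.append((c,im)); print(y,robot.observe()["time"])
    cv2.imwrite(f"pics/w{i}.png",cv2.resize(im,(800,600),interpolation=cv2.INTER_CUBIC))
for n in("scene","top"): D.append((robot.get_calibration(n),robot.grab_frame(n)))
pickle.dump(D,open("d.pkl","wb")); print(D[0][0])
```

```text
[(85.4, array([-33.,  -0.,   2.,  92.,   0.,  62.])), (-94.6, array([ -33.,   -0.,    2.,   92.,    0., -118.]))]
85.4 2.2583
[(85.4, array([ 17.,  -2.,   0.,  92.,   0., 112.])), (-94.6, array([ 17.,  -2.,   0.,  92.,   0., -68.]))]
-94.6 4.4667
{'vertical_fov': 65.70646984690485, 'cx': 250.14495023099124, 'cy': 192.21289682878378, 'rvec': array([-2.8611167 ,  0.11456601,  0.01484368]), 'tvec': array([-0.54276401, -0.18598673,  0.3619491 ])}
```

View pics/w0.png

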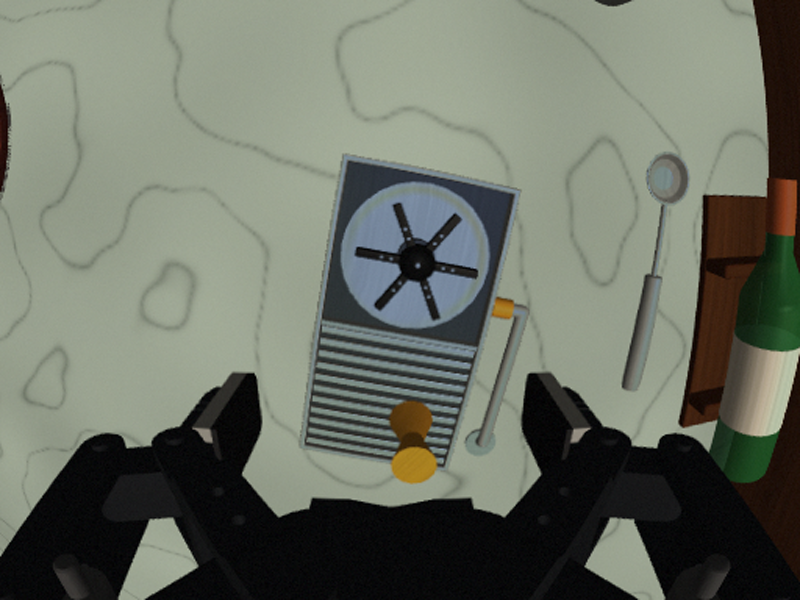

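View pics/w1.png

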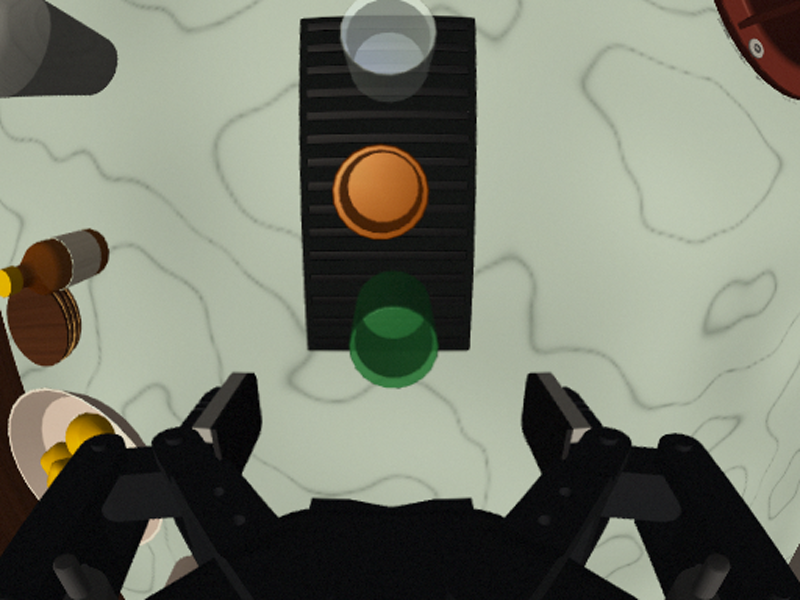

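Wrist view 0 shows the star arms centred at (417.3,261.7). Wrist view 1 shows the green base disc at (394,346), with its body reaching up to (393,272), and the amber base at (380,190).

```bash
cat >> vis.py <<'E'
def fish(uv,c):
    K=cam(c)[0]; return cv2.fisheye.undistortPoints(np.float64(uv).reshape(-1,1,2),K,np.zeros(4)).reshape(-1,2)
def wback(uv,z,c):
    R=cv2.Rodrigues(c["rvec"])[0];o=-R.T@c["tvec"];d=np.c_[fish(uv,c),np.ones(len(np.reshape(uv,(-1,2))))]@R; return o+d*((z-o[2])/d[:,2])[:,None]
def wproj(P,c):
    return cv2.fisheye.projectPoints(np.float64(P).reshape(-1,1,3),c["rvec"],c["tvec"],cam(c)[0],np.zeros(4))[0].reshape(-1,2)
def wsil(P,c):
    m=cv2.moments(cv2.convexHull(wproj(P,c).astype(np.float32))); return np.array([m["m10"],m["m01"]])/m["m00"],m["m00"]
E
python3 - <<'E'
from vis import *
import pickle
W0,W1,S,T=pickle.load(open("d.pkl","rb"))
P=lambda uv:(np.array(uv)+.5)/1.5625-.5
print("star w",wback(P([(417.3,261.7)]),.038,W0[0]))
print("tray w",wback(P([(345,155),(520,189),(445,466),(304,446)]),.02,W0[0]))
Q=lambda u,v:np.array([250+(u+.5)*.15-.5,170+(v+.5)*.15-.5])
print("star t",back(Q(234,248),.038,T[0]))
print("tray t",[back(Q(*q),.02,T[0]).round(4) for q in((45,388),(97,72),(697,170),(660,493))])
print("green top,amber top w",wback(P([(394,346),(382,187)]),.108,W1[0]))
print("mat w",wback(P([(301,18),(475,18),(470,350),(308,350)]),.008,W1[0]))
for n,(c,im),u,pf in(("w",W1,(394,335),wsil),("t",T,(160,388),sil),("s",S,(483,187),sil)):
    m=green(im,(40,60,20),(90,255,255)); m=cv2.morphologyEx(m,cv2.MORPH_CLOSE,np.ones((3,3)))
    b,s,_=blob(m,P(u)); h=cv2.convexHull(cv2.findNonZero(b.astype(np.uint8))); M=cv2.moments(h); g=np.array([M["m10"],M["m01"]])/M["m00"]
    x=least_squares(lambda p:pf(tumb(*p),c)[0]-g,[.478,.325],x_scale=.01).x
    print(n,s,x,M["m00"],pf(tumb(*x),c)[1])
E
```

```text
star w [[ 0.5496655  -0.19511225  0.038     ]]
tray w [[ 0.49867527 -0.10581802  0.02      ]
 [ 0.64040212 -0.14304498  0.02      ]
 [ 0.56591977 -0.40609047  0.02      ]
 [ 0.42894372 -0.37163261  0.02      ]]
star t [ 0.54881046 -0.19466541  0.038     ]
tray t [array([ 0.4973, -0.1052,  0.02  ]), array([ 0.639 , -0.1433,  0.02  ]), array([ 0.5663, -0.4094,  0.02  ]), array([ 0.4243, -0.3704,  0.02  ])]
green top,amber top w [[0.47601608 0.32389975 0.108     ]
 [0.47522638 0.21831147 0.108     ]]
mat w [[0.53414731 0.06598913 0.008     ]
 [0.38724392 0.07819423 0.008     ]
 [0.40944693 0.37320975 0.008     ]
 [0.5576335  0.36149538 0.008     ]]
w [ 223  170   59   78 3486] [0.47659899 0.32403563] 3479.0 3552.5933337726165
t [ 87 235  39  29 751] [0.4769419  0.32464668] 785.0 744.831645887869
s [301 105  16  29 349] [0.48203091 0.32276244] 351.5 447.41617848118767
```

Wrist and top cameras agree: star at (0.549,-0.195), green at (0.4765,0.324). Next I grasp across the row and lift.

Run:
```python
from plant import robot
from vis import *
def st(t):
    o=robot.observe(); print(t,round(o["time"],2),np.round(o["tool_pos"],4),"w",round(o["gripper_width"],4),"F",np.round(o["gripper_force"],1),np.round(o["ft_force"],1))
x,y=.4767,.3241; r=[180,0,-94.6]
robot.move_pose([x,y,.24],r); st("above")
print(robot.line_to([x,y,.128],vel=.08,guard=6)); st("down")
robot.set_gripper(.05); st("grip")
robot.line_to([x,y,.158],vel=.05); st("lift")
robot.line_to([x,y,.29],vel=.12); robot.pause(.2); st("up")
cv2.imwrite("pics/w2.png",cv2.resize(robot.grab_frame("wrist"),(800,600)))
import pickle; pickle.dump([(robot.get_calibration("wrist"),robot.grab_frame("wrist")),robot.observe()],open("d2.pkl","wb"))
```

```text
above 5.05 [0.4765 0.3239 0.2405] w 0.0857 F 0.0 [ 0.5  0.4 -0.3]
False
down 6.6 [0.477  0.3242 0.1286] w 0.0854 F 0.0 [-0.2 -0.4  0.3]
grip 6.94 [0.4772 0.3243 0.1291] w 0.0628 F 66.2 [-0.6 -0.1  5.3]
lift 7.69 [0.4766 0.3241 0.1578] w 0.0627 F 65.9 [-0.5 -0.6 -2. ]
up 9.14 [0.4765 0.324  0.2893] w 0.0629 F 65.9 [-0.5  0.  -2.7]
```

View pics/w2.png

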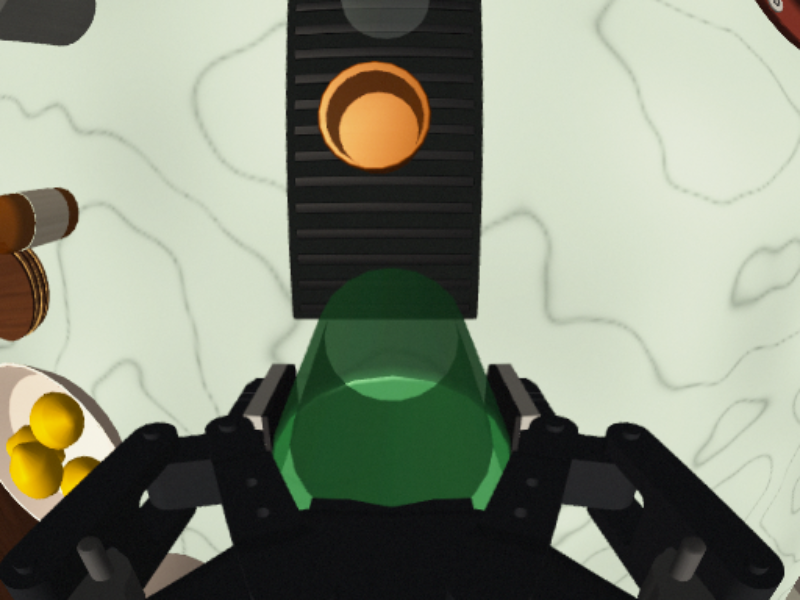

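The tumbler is held squarely between the pads, upright, with its rim edge at (392,268); the amber and clear ones are untouched. I'll check the in-hand offset, carry it over the star and look again.

Run:
```python
from plant import robot
from vis import *
import pickle
(c,im),o=pickle.load(open("d2.pkl","rb")); z=o["tool_pos"][2]-.121
rim=wproj(tumb(*o["tool_pos"][:2],z)[:60],c); k=rim[:,1].argmin()
print("pred rim top (800px)",(rim[k]+.5)*1.5625-.5, "1mm dy ->",(wproj(tumb(o["tool_pos"][0],o["tool_pos"][1]+.001,z)[:60],c)[:,1].min()-rim[k,1])*1.56)
x,y=.5492,-.1949; r=[180,0,-94.6]
robot.move_pose([x,y,.28],r)
robot.line_to([x,y,.185],vel=.1); robot.pause(.3)
o=robot.observe(); print(o["time"],o["tool_pos"],o["tcp_rot"],o["ft_force"],o["gripper_width"])
c=robot.get_calibration("wrist"); im=robot.grab_frame("wrist")
z=o["tool_pos"][2]-.121
for zz,R,col in((z,.033,(0,0,255)),(.038,.05,(255,0,255))):
    P=np.c_[x+R*np.cos(a),y+R*np.sin(a),0*a+zz]
big=cv2.resize(im,(800,600),interpolation=cv2.INTER_CUBIC)
cv2.imwrite("pics/w3.png",big)
t=robot.grab_frame("top"); cv2.imwrite("pics/t3.png",cv2.resize(t[170:260,250:370],(800,600),interpolation=cv2.INTER_CUBIC))
```

```text
pred rim top (800px) [384.48385805 262.8488516 ] 1mm dy -> 2.330921397918834
12.5417 [ 0.54935294 -0.19500868  0.18536428] [-1.79970779e+02 -1.51466518e-02 -9.45998498e+01] [ 0.03490655  0.18188498 -2.70795497] 0.06292775830729422
```

View pics/w3.png

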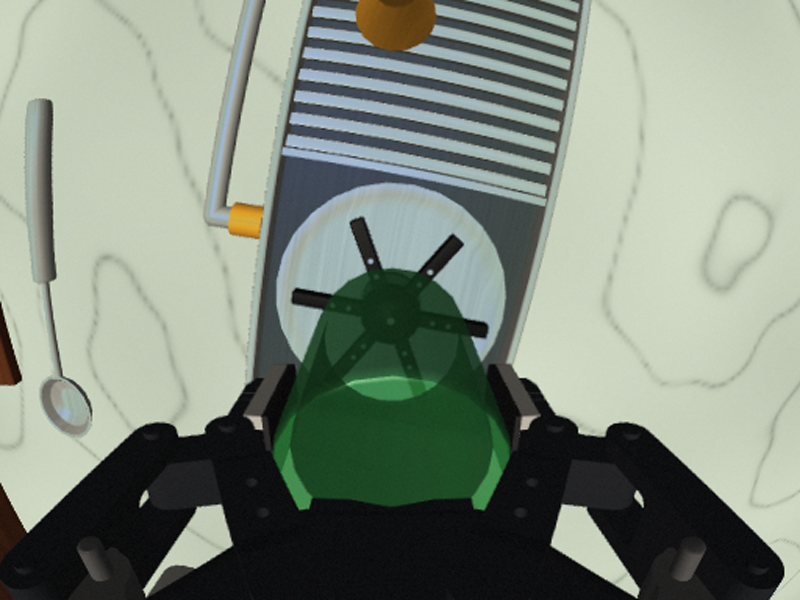

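The wrist view shows the star's arm tips at (357,220), (459,240), (293,296) and (487,330), with the rim ellipse spanning rows 268 to 400 and columns 325 to 458. The star and rim can be compared in this same picture.

Run:
```python
from plant import robot
from vis import *
c=robot.get_calibration("wrist"); P=lambda uv:(np.array(uv)+.5)/1.5625-.5
print("star",wback(P([(390,313),(357,220),(459,240),(293,296),(487,330)]),.038,c).round(4))
print("rim",wback(P([(391,268),(392,400)]),.0644,c).round(4))
x,y=robot.observe()["tool_pos"][:2]
for dy in(-.002,0,.002):
    p=(wproj(tumb(x,y+dy,.0644),c)+.5)*1.5625-.5; q=p[:60]; print(dy,"rim bbox",q.min(0).round(1),q.max(0).round(1))
    k=np.c_[x+.05*np.cos(a),y+.05*np.sin(a)]
```

```text
star [[ 0.5487 -0.1976  0.038 ]
 [ 0.5605 -0.2442  0.038 ]
 [ 0.5133 -0.2311  0.038 ]
 [ 0.5956 -0.2099  0.038 ]
 [ 0.5009 -0.1848  0.038 ]]
rim [[ 0.546  -0.2255  0.0644]
 [ 0.5504 -0.1637  0.0644]]
-0.002 rim bbox [313.6 258.1] [463.9 399.7]
0 rim bbox [314.2 262.8] [464.  403.4]
0.002 rim bbox [314.8 267.5] [464.1 407.2]
```

Run:
```python
from plant import robot
from vis import *
robot.line_to([.5495,-.1985,.185],vel=.05)
print(robot.line_to([.5495,-.1985,.163],vel=.05,guard=4)); robot.pause(.3)
o=robot.observe(); print(o["time"],o["tool_pos"],o["ft_force"])
im=robot.grab_frame("wrist"); cv2.imwrite("pics/w4.png",cv2.resize(im[120:270,150:350],(800,600),interpolation=cv2.INTER_CUBIC))
```

```text
False
13.7833 [ 0.54963515 -0.19857483  0.16329209] [-0.43947123 -0.07117312 -2.66258561]
```

View pics/w4.png

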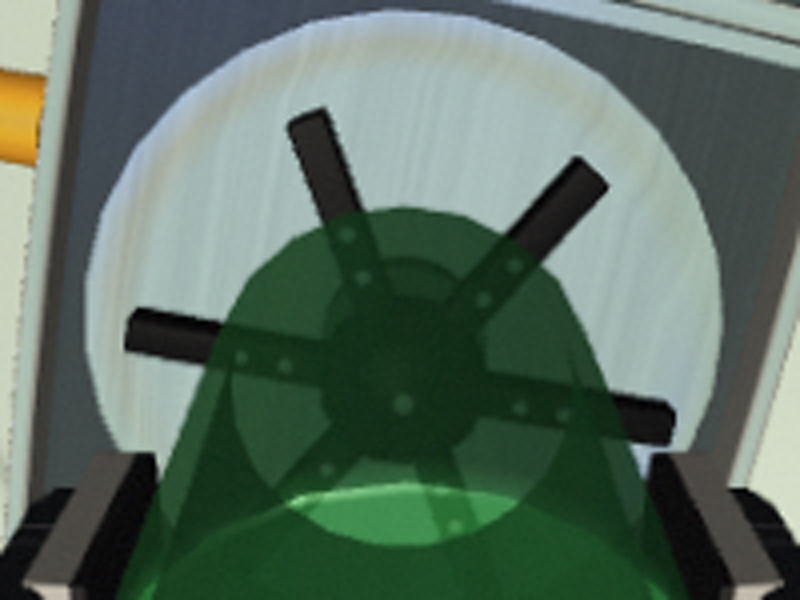

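The crop shows the arm ends at (307,113), (590,170), (130,326) and (674,418), the far rim edge at (405,207) and the near inner rim at (405,546). The rim sits round the hub; I'll compute the remaining offset.

Run:
```python
from plant import robot
from vis import *
c=robot.get_calibration("wrist"); P=lambda uv:(np.array(uv)+.5)/4-.5+[150,120]
t=wback(P([(307,113),(590,170),(130,326),(674,418)]),.038,c)[:,:2]; ks=np.array([0,-1,1,-2])
f=lambda p:(p[:2]+p[3]*np.c_[np.cos(p[2]+ks*np.pi/3),np.sin(p[2]+ks*np.pi/3)]-t).ravel()
for s in(1,-1):
    k0=ks.copy(); ks=s*k0
    r=least_squares(f,[.549,-.197,np.arctan2(*(t[0]-[.549,-.197])[::-1]),.05]); print("star",r.x.round(4),r.cost**.5); ks=k0
e=wback(P([(405,207),(405,546)]),.0423,c); print("rim",e.round(4),"centre y",e[0,1]+.033,e[1,1]-.0295)
# x of rim from tumbler silhouette sides, crop row 330
print("sides",wback(P([(228,300),(586,300)]),.0423,c).round(4))
```

```text
star [ 0.5483 -0.1983 -1.3061  0.0486] 0.000780941502996037
star [ 0.5399 -0.2297 -2.3567 -0.0265] 0.05200267809200661
rim [[ 0.5458 -0.229   0.0423]
 [ 0.5507 -0.167   0.0423]] centre y -0.19604052323102097 -0.19651602210703964
sides [[ 0.5768 -0.2155  0.0423]
 [ 0.5167 -0.2108  0.0423]]
```

Run:
```python
from plant import robot
from vis import *
def st(t):
    o=robot.observe(); print(t,round(o["time"],2),np.round(o["tool_pos"],4),"w",round(o["gripper_width"],4),np.round(o["ft_force"],1),np.round(o["torque"],2))
x,y=.5498,-.2
robot.line_to([x,y,.163],vel=.03); st("pos")
print(robot.line_to([x,y,.151],vel=.02,guard=16)); st("near")
print(robot.line_to([x,y,.140],vel=.012,guard=12)); st("stop")
robot.pause(.5); st("hold")
```

```text
pos 14.08 [ 0.5498 -0.2001  0.163 ] w 0.0628 [-0.  -0.3 -2.4] [ 0.02 -0.01 -0.03]
False
near 14.83 [ 0.55   -0.2001  0.1514] w 0.0625 [ 0.4 -0.4  2.9] [0.01 0.17 0.04]
True
stop 15.36 [ 0.55   -0.2001  0.1471] w 0.0626 [-0.8  0.5  5.5] [ 0.16  0.37 -0.09]
hold 15.86 [ 0.55   -0.2001  0.147 ] w 0.0627 [-2.2 -0.4  6.7] [0.14 0.41 0.02]
```

Run:
```python
from plant import robot
import numpy as np
x,y=.5499,-.2; z=robot.observe()["tool_pos"][2]
for i in range(8):
    z-=.0005; robot.line_to([x,y,z],vel=.005); robot.pause(.15); o=robot.observe()
    print(round(o["time"],2),round(z,4),np.round(o["tool_pos"],4),np.round(o["ft_force"],1),round(o["gripper_width"],4),np.round(o["torque"],2))
    if o["ft_force"][2]>18: break
```

```text
16.26 0.1465 [ 0.55   -0.2001  0.147 ] [-2.   1.9  8.3] 0.0627 [ 0.19  0.58 -0.03]
16.66 0.146 [ 0.55   -0.2001  0.1469] [-2.9  1.1 11.8] 0.0626 [ 0.3   0.89 -0.02]
17.06 0.1455 [ 0.55   -0.2002  0.1469] [-4.5  2.2 14.8] 0.0625 [0.5  1.28 0.  ]
17.46 0.145 [ 0.55   -0.2002  0.1468] [-6.5  2.2 19. ] 0.0628 [0.67 1.59 0.01]
```

Run:
```python
from plant import robot
import cv2,numpy as np
robot.pause(4.2); o=robot.observe(); print(o["time"],o["tool_pos"],o["ft_force"],o["gripper_width"],o["tcp_rot"])
im=robot.grab_frame("wrist"); cv2.imwrite("pics/w5.png",cv2.resize(im[120:270,150:350],(800,600),interpolation=cv2.INTER_CUBIC))
```

```text
21.6583 [ 0.55002769 -0.20016385  0.14683348] [-5.2977817   1.63826918 18.38460594] 0.06269073158022938 [-1.79924982e+02 -8.03017642e-02 -9.45968008e+01]
```

View pics/w5.png

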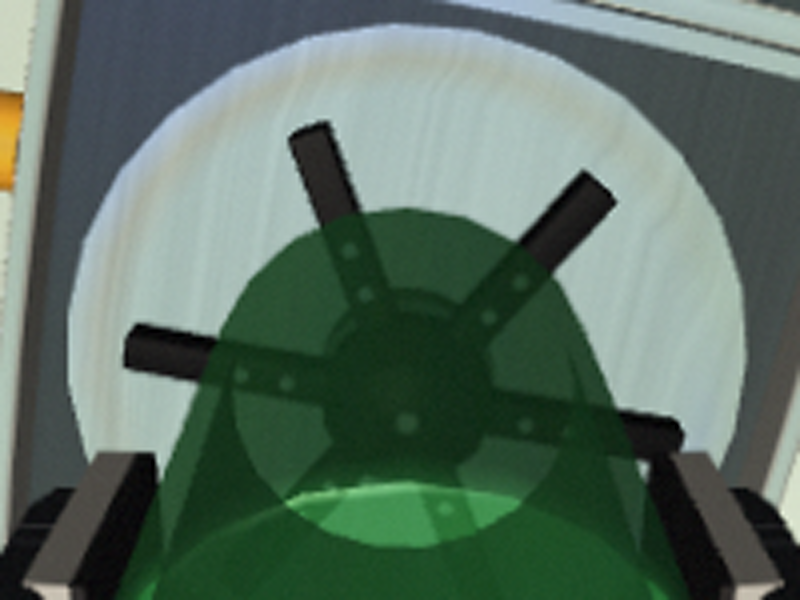

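The rim sits evenly on the arms, with similar lengths exposed all round, and the star is down on its stop under a steady push of about 21 N.

```bash
python3 -c "
from plant import robot
print(robot.job_done())"
```

```text
the job is handed in; nothing more can be done
None
```

The job is handed in: the green tumbler is still gripped upside down on the star, within about 2 mm of centre, pressing it fully down with about 21 N after a hold of more than 4 s; nothing else was touched, and no verdict was returned.

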